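Comb the swab tubes into rows under the bridge shelf

ROBOT

A 6-joint arm with a two-finger parallel gripper is mounted at the origin on the work surface. World frame = base frame: x ahead of the robot, y to its left, z up, the work surface at z = 0. Lengths are in m, angles in rad, forces in N, time in s.
With the tool pointing down it reaches from about 0.325 to 0.775 m from the base axis. Payload 9.3 kg.
Tool frame: the origin (TCP) lies at the very end of the fingers, on their centre line; the grasp point (between the pads) lies 19 mm behind it (arm.grip_depth is the distance from the TCP to the grasp point, in m); z points along the fingers, y is the line along which they close (so a half turn about z gives the same grasp; the last joint's range is limited). The gripper opens to 85 mm and grips with 20 to 120 N. Pads are 22 mm wide; open, the fingers measure 114 mm over their backs; the gripper's body (76 mm by 85 mm) begins 54 mm behind the grasp point. The pads swing forward as they close: fully open they stand 13 mm farther back than shut.
Start: joints at [-1.306, 0.259, 0.021, 1.334, 0, 1.418], TCP at [0.223, -0.503, 0.231] pointing down, gripper open.
Joint ranges: [-3.04, 3.04], [-0.91, 1.82], [-1.04, 1.36], [-1.92, 1.95], [-1.52, 1.45], [-3.14, 3.14]. Speed limits (rad/s): [2.22, 2.22, 2.79, 3.14, 3.14, 3.14].

INTERFACE

Orientations are given as a unit quaternion [x, y, z, w].
In Python, from station import arm gives the robot as it stands.
- The arm moves only by the tool jog_arm, never from a script. Its argument "plan" is a list of rows, each a list of 5 numbers: the shift along the tool's x, y, z in m, then the turn about the tool's z in rad, then the opening, from 0 (shut) to 1 (fully open). In form: [[dx, dy, dz, turn, gripper], ...]. A call has 1 to 20 rows; each row shifts and turns the commanded pose from where the row before left it, along the tool's axes as they then stand; what a row does not reach is not made up. A row lasts 1/12 s, in which the tool goes at most 41.7 mm and 7.16 degrees, less where a joint would pass 70% of its speed; a pose out of reach is approached as far as the arm can. A call with a gripper value outside its range is refused whole. The fingers move at their own pace and stop on an object; "newtons" is the grip in N (left out, the last holds). Time passes only in rows, so rows that do not move let the fingers close. It gives the time, the measured TCP pose, the force, the opening and the grip force at its end, in the units of the state.
- arm.get_obs(): the state, without advancing time (a new reading comes with each control period).
- arm.snapshot(name): name is "side" or "top"; returns a dict with "frame" (384x512x3 uint8, red, green, blue), "mtx" (3x3 intrinsics, pixels), "R" (3x3) and "t" (3): a world point X has camera coordinates R X + t. Camera axes: x right, y down, z forward; pixel columns grow to the right and rows downward; lengths in m; the calibration is good to about 2 mm. A picture is of the moment at which its call begins. There is no depth.
- arm.close_job(): hands the job in; it is judged then, once.
The state is a dict: "t": time; "joint_positions": joint angles; "joint_velocities": joint speeds; "effort": joint torques, N m; "ee_pos": TCP position; "eef_rot": TCP orientation; "wrist_force": force on the tool from outside, world axes, zero at the start; "ft_torque": the same for the moment, N m; "grip_width": opening from 0.0 (shut) to 1.0 (fully open); "grip_force": force on a finger pad.
Only numpy, scipy, OpenCV 4.12 (cv2) and the standard library are available. Lean on these libraries where they do the work, as an engineer would, in place of code of your own. Each camera call takes 0.05 s, during which the arm holds its last target. There are 200 camera calls.

TASK

With the rake, comb the four scattered swab tubes into two straight rows along the front lip of the blue tray: a left and a right tube snug against the lip, and the other two snug behind them, all lying flat and parallel to the lip. The tubes are clean, so never touch them with the gripper; do not bump the clear shelf above the tray, leave the glove box, bottle and bowl where they stand, and finally stand the rake back upright, wholly on its black mat.

Things in the scene. Friction and masses are not known exactly. Their poses are not given: they have to be found in the camera images.
- tray: fixed blue plastic tray, inner floor 230 mm (x) by 290 mm (y), floor 4 mm thick; side and back walls 6 mm thick reach 26 mm above the table, the front (-x) lip only 16 mm. Origin: centre of its underside, on the table; x points away from the lip to the back wall, y to the left along the lip
- lip (a point): middle of the inner face of the tray's front lip, at the height of the tray's floor (4 mm above the table); axes as the tray's: the tray's inside extends from x = 0 to 230 mm and y = -145 to 145 mm here
- bridge: fixed clear shelf bridging the far part of the tray; has the tray's origin and axes and turns with it. Plate 8 mm thick, underside 230 mm above the table, from x = 37 to 137 mm, y = -180 to 180 mm, with low steel strips on its two ends; steel posts of 12 mm diameter at x = 50 and 125 mm, y = -168 and 168 mm. A vertical gripper holding the rake would hit it
- shelf_edge (a point): middle of the lower front edge of the clear shelf, 152 mm behind the lip, 230 mm above the table
- rake: hand rake standing free on its teeth, about 280 g, heavy head. Yellow head 44 mm (x) by 120 mm (y) by 40 mm high: a bar from 24 to 40 mm height over a front row of 6 teeth (10 mm wide, 22 mm pitch, front faces at x = -22 mm) and a rear row of 4 (rear faces at x = +22 mm). Origin: centre of the underside of the teeth; z up. At the start its x lies within 0.3 rad of the world's x
- rake_grip (a point): best point to grip the rake, in the middle of its black handle and 110 mm along it. The handle is 20 mm wide (rake's y) by 24 mm thick, starts at the head's top centre (rake x = 0, z = 40 mm), leans 25 degrees from vertical towards the rake's -x (to the robot) and is 140 mm long along its slope; grip it across its width, gripper tilted along it
- rake_mat: fixed black rubber mat 105 mm (x) by 180 mm (y), 3 mm thick, to the left or right of the tray; origin: centre of its underside. The rake starts on it
- tube_a: square-section white swab tube with orange cap (24 mm) at its +x end, 110 mm long, 16 x 16 mm, about 30 g, lying loose in the tray; origin at its centre (8 mm above what it lies on), x along its length; any face may be down. At the start it lies within about 30 degrees of parallel to the lip, about 45 to 130 mm behind it, in the right half (tray -y)
- tube_b: square-section white swab tube with orange cap (24 mm) at its +x end, 110 mm long, 16 x 16 mm, about 30 g, lying loose in the tray; origin at its centre (8 mm above what it lies on), x along its length; any face may be down. At the start it lies within about 30 degrees of parallel to the lip, about 45 to 130 mm behind it, in the right half (tray -y)
- tube_c: square-section white swab tube with orange cap (24 mm) at its +x end, 110 mm long, 16 x 16 mm, about 30 g, lying loose in the tray; origin at its centre (8 mm above what it lies on), x along its length; any face may be down. At the start it lies within about 30 degrees of parallel to the lip, about 45 to 130 mm behind it, in the left half (tray +y)
- tube_d: square-section white swab tube with orange cap (24 mm) at its +x end, 110 mm long, 16 x 16 mm, about 30 g, lying loose in the tray; origin at its centre (8 mm above what it lies on), x along its length; any face may be down. At the start it lies within about 30 degrees of parallel to the lip, about 45 to 130 mm behind it, in the left half (tray +y)
- glove_box: white and blue box of gloves, 200 (x) by 120 (y) by 80 mm high, loose, 0.4 kg, on the other side of the tray from the rake; origin: centre of its underside
- bottle: green bottle, 68 mm diameter, 180 mm high, loose, beyond the tray's corner; origin: centre of its underside
- bowl: steel bowl, 110 mm diameter, 45 mm high, loose, beyond the tray's other corner; origin: centre of its underside
Mind the look-alikes: they are no part of the job. Leave any turquoise or yellow look-alike of the tube_b alone. Leave any brown look-alike of the tube_d alone.

How it is judged:
By the outcome, as a careful person would: the job done as asked, in the order asked, and still so for the second after the job is handed in, with the robot touching nothing.
It also fails if it takes over 69 s, if anything falls off the work surface, if the arm or the gripper's body presses on something with over 40 N, if the wrist force passes 120 N, or if a joint passes its speed limit or range.

## Working session

There is one attempt and no reset: what is moved stays moved. The work goes in short steps, Python scripts to look and compute and a tool call to move; the robot and the scene stay as the last step left them, time stands still between calls to the robot, and variables do not carry over. Pictures are saved under pics/ and viewed, at most 10 in all, crops included, and the job is handed in when it is done.

Besides the shell and the picture viewer there is one more tool, called after ">>>" as name(argument=value, ...) on one line, values as JSON. jog_arm: Moves the arm, as the interface text tells. Its arguments: {"type":"object","properties":{"plan":{"type":"array","items":{"type":"array","items":{"type":"number"}}},"newtons":{"type":"number"}},"required":["plan"]}

```bash
mkdir -p pics; ls; python3 - <<'E'
from station import arm
import cv2
for n in("top","side"):
    s=arm.snapshot(n); cv2.imwrite(f"pics/{n}0.png",cv2.resize(s["frame"][:,:,::-1],(800,600),interpolation=cv2.INTER_CUBIC))
    print(n,s["mtx"].tolist(),s["R"].round(4).tolist(),s["t"].round(4).tolist())
print(arm.get_obs())
E
```

```text
pics
top [[436.80405740232084, 0.0, 261.72171329487725], [0.0, 436.80405740232084, 194.7049290632622], [0.0, 0.0, 1.0]] [[0.0088, -1.0, -0.0024], [-0.9819, -0.0082, -0.1894], [0.1893, 0.004, -0.9819]] [-0.0218, 0.574, 1.056]
side [[347.3789416875797, 0.0, 263.1942208617217], [0.0, 347.3789416875797, 194.29945189714678], [0.0, 0.0, 1.0]] [[-0.9637, -0.2668, -0.009], [-0.1418, 0.5401, -0.8296], [0.2262, -0.7982, -0.5583]] [0.5523, 0.2134, 0.8175]
{'t': 0.1, 'joint_positions': array([-1.30559141e+00,  2.59132853e-01,  2.08656916e-02,  1.33366800e+00,
        1.79891781e-05,  1.41819344e+00]), 'joint_velocities': array([-6.34979700e-04, -1.27168770e-03,  1.64394130e-03, -9.93956785e-05,
       -8.48982148e-04, -1.81752318e-03]), 'effort': array([ 5.29352285e-03, -5.56690514e+01,  3.45074522e+01,  1.15982236e-02,
       -1.22112774e-04,  5.61020158e-06]), 'ee_pos': array([ 0.22310616, -0.50246957,  0.2307393 ]), 'eef_rot': array([ 9.78258662e-01,  2.07387719e-01, -2.30615260e-05, -5.69021637e-04]), 'wrist_force': array([-0.39926028,  0.45700382,  0.07196862]), 'ft_torque': array([0.05807611, 0.00076038, 0.01761739]), 'grip_force': 0.0, 'grip_width': 0.9965047313062396}
```

View pics/top0.png

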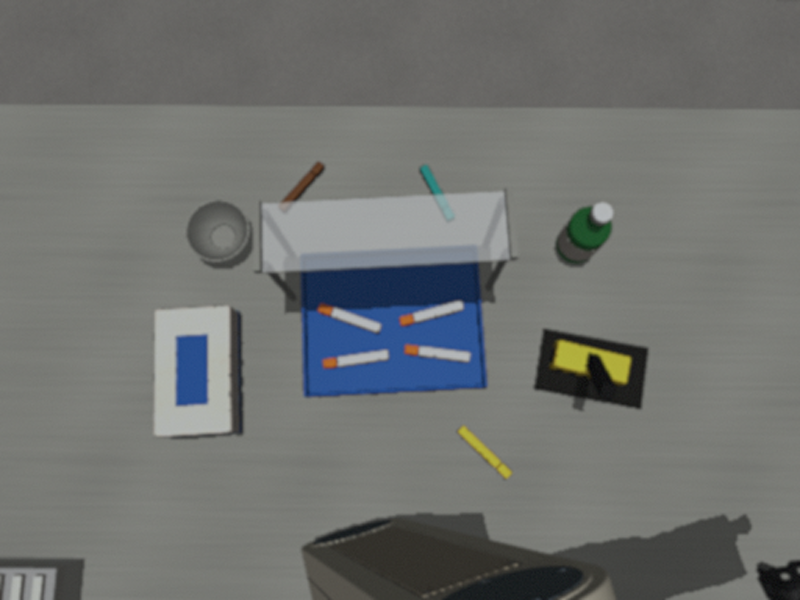

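View pics/side0.png

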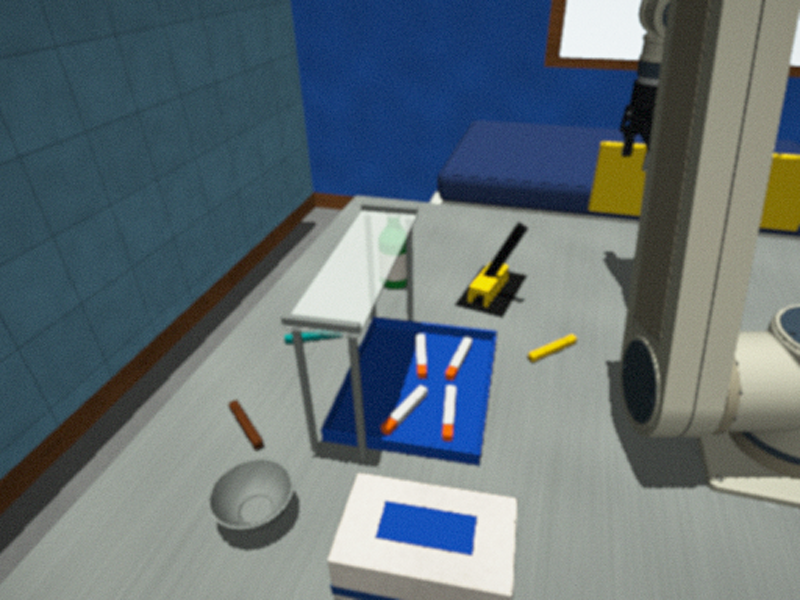

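The top view shows tubes at about (350,317), (355,359), (437,357) and (432,313). The tray spans columns 303–485 and rows 250–395. The rake is at (592,362) on a black mat on the right.

Look-alikes are all outside the tray: yellow stick (485,452), turquoise (437,192), brown (303,187). I'll check with an enlarged crop.

```bash
cat > h.py <<'E'
import numpy as np, cv2
from station import arm
def px2w(s,uv,z):
    r=s["R"].T@np.linalg.inv(s["mtx"])@np.array([uv[0],uv[1],1.]); c=-s["R"].T@s["t"]
    return c+r*(z-c[2])/r[2]
def w2px(s,X):
    p=s["mtx"]@(s["R"]@np.asarray(X,float)+s["t"]); return p[:2]/p[2]
def crop(n,x0,y0,x1,y1,k,f):
    s=arm.snapshot(n); cv2.imwrite("pics/"+f,cv2.resize(s["frame"][y0:y1,x0:x1,::-1],None,fx=k,fy=k,interpolation=cv2.INTER_CUBIC)); return s
E
python3 -c "
from h import *
crop('top',185,150,425,270,3.333,'c1.png')"
```

```text
(no output)
```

View pics/c1.png

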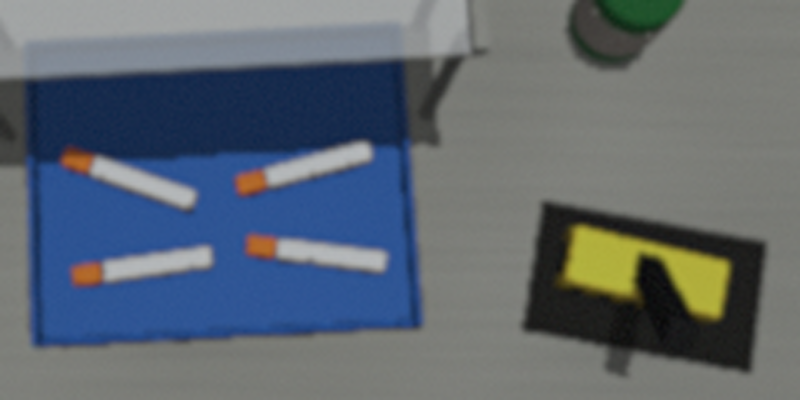

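```bash
cat > m0.py <<'E'
from h import *
s=arm.snapshot("top")
W=lambda u,v,z: px2w(s,(185+u/3.333-.35,150+v/3.333-.35),z)
L=W(35,345,.012);Rr=W(420,327,.012)
y=(L-Rr)[:2]; print("lip len",np.linalg.norm(y)); y/=np.linalg.norm(y); x=np.array([y[1],-y[0]])
mid=(L+Rr)[:2]/2; lip=mid+6e-3*x
print("lip",lip,"yaw",np.arctan2(x[1],x[0]))
T=lambda p:np.array([x@(p[:2]-lip),y@(p[:2]-lip)])
print("backL/R in lip",T(W(25,45,.026)),T(W(402,25,.026)), "left wall mid", T(W(32,160,.026)),"right",T(W(408,150,.026)))
for n,a,b in[("LF",(62,157),(195,202)),("LN",(73,275),(212,256)),("RF",(237,184),(372,151)),("RN",(247,244),(387,263))]:
    A=W(*a,.016);B=W(*b,.016); a2,b2=T(A),T(B)
    print(n,"len",np.linalg.norm(a2-b2).round(4),"cap",a2.round(4),"end",b2.round(4),"mid",((a2+b2)/2).round(4),"ang",np.degrees(np.arctan2((a2-b2)[0],(a2-b2)[1])).round(1))
M=[W(*p,.003)[:2] for p in[(545,203),(765,242),(750,371),(525,328)]]
print("mat",np.mean(M,0),np.linalg.norm(M[0]-M[1]),np.linalg.norm(M[0]-M[3]),"yaw",np.arctan2(*( (M[0]-M[1])@np.array([[-1,0],[0,1]]))))
H=[W(*p,.043)[:2] for p in[(570,225),(732,263),(722,320),(562,285)]]
print("rake",np.mean(H,0),np.linalg.norm(H[0]-H[1]),np.linalg.norm(H[0]-H[3]),"yaw",np.arctan2(*( (H[0]-H[1])@np.array([[-1,0],[0,1]]))),np.arctan2(*( (H[3]-H[2])@np.array([[-1,0],[0,1]]))))
for p in[(650,257)]: print("handle top?",W(*p,.17), W(680,330,.17))
E
python3 m0.py
python3 -c "
from h import *
crop('side',285,130,345,215,8,'c2.png')"
```

```text
lip len 0.2982537496710827
lip [0.4418093  0.00495647] yaw 0.055060114611162565
backL/R in lip [0.23017868 0.15082773] [ 0.23253985 -0.14938633] left wall mid [0.13695483 0.14685372] right [ 0.13116014 -0.14747725]
LF len 0.1113 cap [0.1402 0.1246] end [0.0994 0.0211] mid [0.1198 0.0729] ang 21.5
LN len 0.109 cap [0.0464 0.1181] end [0.0562 0.0095] mid [0.0513 0.0638] ang -5.2
RF len 0.1098 cap [ 0.1121 -0.0125] end [ 0.1336 -0.1201] mid [ 0.1229 -0.0663] ang -11.3
RN len 0.11 cap [ 0.0643 -0.0182] end [ 0.0444 -0.1264] mid [ 0.0544 -0.0723] ang 10.4
mat [ 0.47866041 -0.32294273] 0.17512549700651142 0.10053453096729444 yaw -0.17025356007184186
rake [ 0.48400067 -0.31301085] 0.12519871087547482 0.04650159301161835 yaw -0.22612292014352345 -0.2088666983823053
handle top? [ 0.48103588 -0.28234844  0.17      ] [ 0.4323563  -0.30025063  0.17      ]
```

View pics/c2.png

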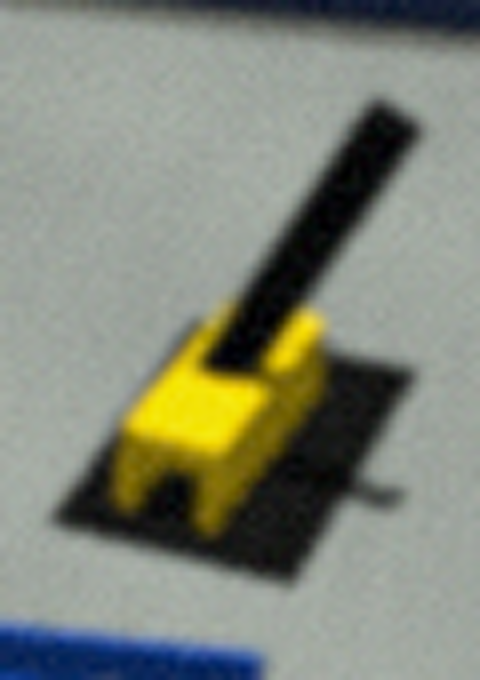

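The top crop confirms the four white and orange tubes in the tray. The side crop shows the rake standing on the mat, its handle leaning toward the robot. Tray and tube sizes match to about 2 mm.

Plan:
1. Grip the handle about 130 mm up, with the tool yaw a half turn from the rake's.
2. Pull the far right tube onto the near right one and both to the lip.
3. Do the same on the left.

>>> jog_arm(plan=[[0.0226,-0.0084,0,0,1],[0.0226,-0.0084,0,0,1],[0.0226,-0.0084,0,0,1],[0.0226,-0.0084,0,0,1],[0.0226,-0.0084,0,0,1],[0.0226,-0.0084,0,0,1],[0.0226,-0.0084,0,0,1],[0.0226,-0.0084,0,0,1],[0.0226,-0.0084,0,0,1],[0.0226,-0.0084,0,0,1],[0.0226,-0.0084,0,0,1],[0.0226,-0.0084,0,0,1]], newtons=110)

```text
t: 1.25
ee_pos: [0.4308, -0.2995, 0.2313]
eef_rot: [0.978, 0.207, -0.0, -0.0]
wrist_force: [-0.2, -1.0, 0.2]
grip_width: 1.0
grip_force: 0.0
```

>>> jog_arm(plan=[[0,0,0,-0.12,1],[0,0,0,-0.12,1],[0,0,0,-0.12,1],[0,0,0,-0.12,1],[0,0,0,-0.12,1],[0,0,0,-0.12,1],[0,0,0,-0.12,1],[0,0,0,-0.12,1],[0,0,0,-0.12,1],[0,0,0,-0.12,1],[0,0,0,-0.12,1],[0,0,0,-0.12,1],[0,0,0,-0.12,1],[0,0,0,-0.12,1],[0,0,0,-0.12,1],[0,0,0,-0.12,1],[0,0,0,-0.12,1],[0,0,0,-0.12,1],[0,0,0,-0.12,1],[0,0,0,-0.12,1]])

```text
t: 2.92
ee_pos: [0.4301, -0.3005, 0.2312]
eef_rot: [0.158, 0.987, 0.0, -0.0]
wrist_force: [-1.0, 0.6, 0.2]
grip_width: 1.002
grip_force: 0.0
```

```bash
cat >> h.py <<'E'
LIP=np.array([.4418,.0050]); TY=.055
def tool():
    o=arm.get_obs(); q=o["eef_rot"]; th=2*np.arctan2(q[1],q[0]); return o["ee_pos"],(th-np.pi+np.pi)%(2*np.pi)-np.pi,o
def go(x,y,z,r):
    "deltas to TCP at world x,y,z with rake yaw r (tool yaw r+pi): shift now, then turn"
    p,th,o=tool(); D=np.array([x,y,z])-p; c,s=np.cos(th),np.sin(th)
    print("shift",[round(float(v),4) for v in(c*D[0]+s*D[1],s*D[0]-c*D[1],-D[2])],"turn",round(-((r-th+np.pi+np.pi)%(2*np.pi)-np.pi) if True else 0,4),"rakeyaw now",round((th-np.pi+np.pi)%(2*np.pi)-np.pi,4),"t",o["t"],"q",o["eef_rot"].round(4),"F",o["wrist_force"].round(1))
    c,s=np.cos(r+np.pi),np.sin(r+np.pi); print("  turn first, then shift",[round(float(v),4) for v in(c*D[0]+s*D[1],s*D[0]-c*D[1],-D[2])])
E
python3 -c "
from h import *
go(.4304,-.3012,.140,-.217)
s=arm.snapshot('top'); cv2.imwrite('pics/c3.png',cv2.resize(s['frame'][150:300,300:450,::-1],None,fx=4,fy=4,interpolation=cv2.INTER_CUBIC))"
```

```text
shift [0.0005, 0.0006, 0.0912] turn 3.0407 rakeyaw now 2.8237 t 2.9167 q [ 1.583e-01  9.874e-01  1.000e-04 -1.000e-04] F [-1.   0.6  0.2]
  turn first, then shift [-0.0005, -0.0006, 0.0912]
```

View pics/c3.png

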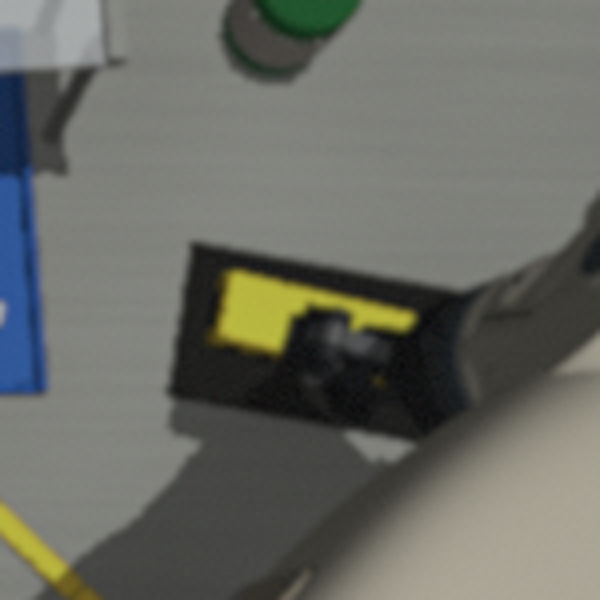

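The gripper hangs over the handle around (340,345) in the crop, with the rake head behind it. I'll fix the yaw sign in the helper, then turn and descend.

>>> jog_arm(plan=[[0,0,0,-0.1,1],[-0.0005,-0.0005,0.015,0,1],[0,0,0.02,0,1],[0,0,0.02,0,1],[0,0,0.02,0,1],[0,0,0.016,0,1],[0,0,0,0,1],[0,0,0,0,0.15],[0,0,0,0,0.15],[0,0,0,0,0.15],[0,0,0,0,0.15],[0,0,0,0,0.15],[0,0,0,0,0.15],[0,0,0,0,0.15],[0,0,0,0,0.15],[0,0,0,0,0.15]])

```text
t: 4.3
ee_pos: [0.4306, -0.3011, 0.141]
eef_rot: [0.112, 0.994, -0.0, 0.0]
wrist_force: [-2.2, 1.8, 6.2]
grip_width: 0.213
grip_force: 107.6
```

```bash
sed -i 's/r-th+np.pi+np.pi)/r+np.pi-th+np.pi)/; s/(th-np.pi+np.pi)%(2\*np.pi)-np.pi,4),"t"/(th)%(2*np.pi)-np.pi,4),"t"/' h.py; python3 -c "
from h import *
go(.4304,-.3012,.140,-.217); crop('side',285,60,345,215,3.8,'c4.png')"
```

```text
shift [-0.0002, 0.0001, 0.001] turn 3.1349 rakeyaw now 2.9179 t 4.3 q [ 1.116e-01  9.937e-01 -3.000e-04  4.000e-04] F [-2.2  1.8  6.2]
  turn first, then shift [0.0002, -0.0001, 0.001]
```

View pics/c4.png

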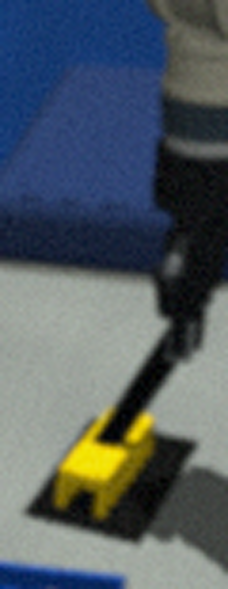

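```bash
sed -i 's/(th-np.pi+np.pi)%(2\*np.pi)-np.pi,o/(th+np.pi)%(2*np.pi)-np.pi,o/' h.py; cat >> h.py <<'E'
def tr(x,y):
    c,s=np.cos(TY),np.sin(TY); return LIP+np.array([c*x-s*y,s*x+c*y])
def intr(p):
    c,s=np.cos(TY),np.sin(TY); d=np.asarray(p)[:2]-LIP; return np.array([c*d[0]+s*d[1],-s*d[0]+c*d[1]])
E
python3 -c "
from h import *
s=arm.snapshot('top')
W=lambda u,v,z: px2w(s,(185+u/3.333-.35,150+v/3.333-.35),z)
print(intr(W(470,51,.230)),intr(W(0,79,.230)),intr(W(400,57,.230)))
print(tr(.02,-.06),tr(.1004,-.0606))
go(*tr(.02,-.06),.176,.252)"
```

```text
[ 0.15623961 -0.16912764] [0.15183217 0.1358274 ] [ 0.15436038 -0.12351562]
[ 0.46506809 -0.05380983] [ 0.5453795  -0.04998915]
shift [0.0213, 0.2488, -0.035] turn -0.4757 rakeyaw now -0.2237 t 4.4 q [ 1.116e-01  9.937e-01 -3.000e-04  4.000e-04] F [-0.6  1.6  5.8]
  turn first, then shift [-0.095, 0.231, -0.035]
```

>>> jog_arm(plan=[[0,0,-0.005,0,0.15],[0,0,-0.01,0,0.15],[0,0,-0.01,0,0.15],[0,0,-0.01,0,0.15],[0,0,0,0,0.15]])

```text
t: 4.82
ee_pos: [0.4313, -0.3019, 0.1778]
eef_rot: [0.112, 0.994, -0.001, 0.001]
wrist_force: [-0.2, -0.3, -3.8]
grip_width: 0.215
grip_force: 107.7
```

>>> jog_arm(plan=[[0.0015,0.01,0,0,0.15],[0.0015,0.018,0,0,0.15],[0.0015,0.019,0,0,0.15],[0.0015,0.019,0,0,0.15],[0.0015,0.019,0,0,0.15],[0.0015,0.019,0,0,0.15],[0.0015,0.019,0,0,0.15],[0.0015,0.019,0,0,0.15],[0.0015,0.019,0,0,0.15],[0.0015,0.019,0,0,0.15],[0.0015,0.019,0,0,0.15],[0.0015,0.019,0,0,0.15],[0.0015,0.018,0,0,0.15],[0.0015,0.012,0,-0.06,0.15],[0,0,0,-0.1,0.15],[0,0,0,-0.11,0.15],[0,0,0,-0.11,0.15],[0,0,0,-0.096,0.15],[0,0,0,0,0.15]])

```text
t: 6.4
ee_pos: [0.4646, -0.0539, 0.1749]
eef_rot: [-0.128, 0.992, 0.0, -0.0]
wrist_force: [0.7, -0.2, -4.4]
grip_width: 0.216
grip_force: 108.0
```

```bash
python3 -c "
from h import *
go(*tr(.1004,-.0606),.176,.252)
crop('side',170,90,370,240,4,'c5.png')"
```

```text
shift [-0.0792, -0.0167, -0.0011] turn 0.0049 rakeyaw now 0.2569 t 6.4 q [-1.281e-01  9.918e-01  3.000e-04 -3.000e-04] F [ 0.7 -0.2 -4.4]
  turn first, then shift [-0.0793, -0.0163, -0.0011]
```

View pics/c5.png

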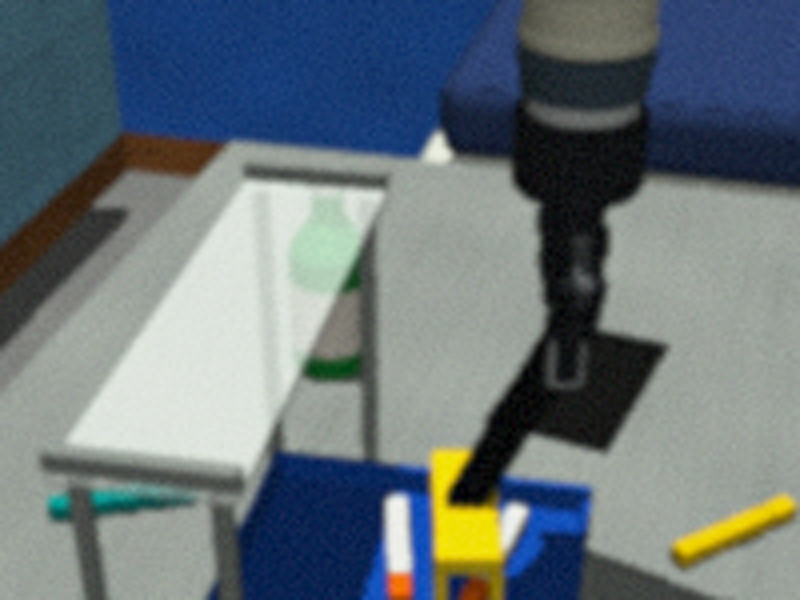

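The side view shows the rake held with its head level above the tray, in front of the far right tube at crop (398,545). I'll check the predicted head corners against this image, then go forward.

```bash
python3 -c "
from h import *
s=arm.snapshot('side'); p,th,o=tool(); r=th-np.pi
X=np.array([np.cos(r),np.sin(r),0]);Y=np.array([-X[1],X[0],0]); c=p+.0549*X; c[2]=p[2]-.138
for n,a,b,h in[('fT',-.022,.06,.04),('rT',.022,.06,.04),('rTfar',.022,-.06,.04),('fB',-.022,.06,.0)]: print(n,((w2px(s,c+a*X+b*Y+[0,0,h])-[170,90])*4).round())
cv2.imwrite('pics/c6.png',cv2.resize(s['frame'][190:290,230:330,::-1],None,fx=6,fy=6,interpolation=cv2.INTER_CUBIC))
"
```

```text
fT [506. 557.]
rT [436. 556.]
rTfar [433. 446.]
fB [504. 605.]
```

View pics/c6.png

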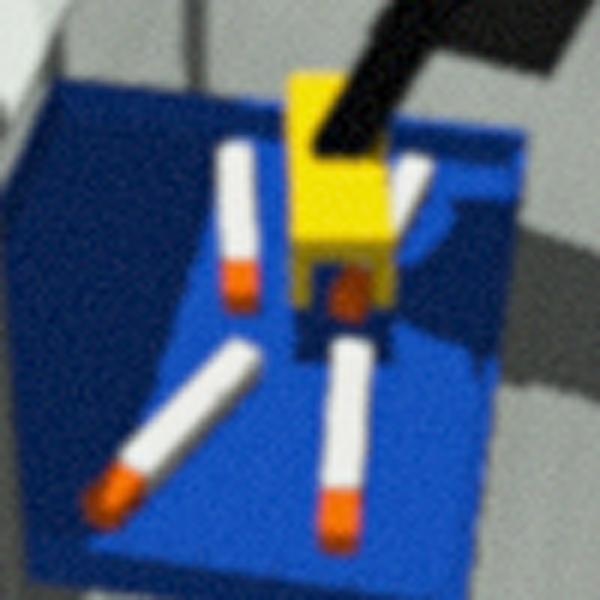

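Observed head corners, in full-view pixels (295,230), (278,230) and (278,202), match the prediction to about 1 px. Now forward, then down behind the far right tube.

>>> jog_arm(plan=[[-0.006,-0.001,0,0,0.15],[-0.01,-0.002,0,0,0.15],[-0.012,-0.003,0,0,0.15],[-0.012,-0.003,0,0,0.15],[-0.012,-0.003,0,0,0.15],[-0.012,-0.002,0,0,0.15],[-0.009,-0.002,0,0,0.15],[-0.006,0,0,0,0.15],[0,0,0,0,0.15],[0,0,0.007,0,0.15],[0,0,0.007,0,0.15],[0,0,0.007,0,0.15],[0,0,0.004,0,0.15],[0,0,0,0,0.15],[0,0,0,0,0.15]])

```text
t: 7.75
ee_pos: [0.5452, -0.0504, 0.1501]
eef_rot: [-0.126, 0.992, 0.0, -0.0]
wrist_force: [0.2, 0.5, -2.4]
grip_width: 0.211
grip_force: 108.0
```

```bash
python3 -c "
from h import *
print(intr(tool()[0])); go(*tr(.1004,-.0606),.146,.252)
crop('side',230,90,330,290,3,'c7.png')"
```

```text
[ 0.10021821 -0.06100822]
shift [-0.0003, 0.0004, 0.0041] turn 0.0 rakeyaw now 0.252 t 7.75 q [-1.257e-01  9.921e-01  1.000e-04 -3.000e-04] F [ 0.2  0.5 -2.4]
  turn first, then shift [-0.0003, 0.0004, 0.0041]
```

View pics/c7.png

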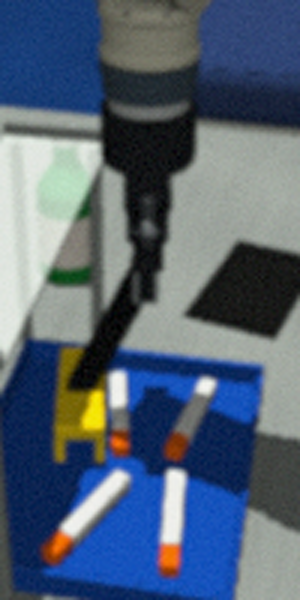

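The side crop shows the head behind the far right tube (crop (118,410)), the gripper body clear of the shelf. Next: lower the last bit and pull while squaring up.

>>> jog_arm(plan=[[0,0,0.002,0,0.15],[0,0,0.0025,0,0.15],[0,0,0,0,0.15],[0.004,0,0,0.01,0.15],[0.004,0,0,0.02,0.15],[0.004,0,0,0.02,0.15],[0.004,0,0,0.02,0.15],[0.004,0,0,0.025,0.15],[0.004,0,0,0.025,0.15],[0.004,0,0,0.025,0.15],[0.004,0,0,0.025,0.15],[0.004,0,0,0.027,0.15],[0,0,0,0,0.15]])

```text
t: 8.88
ee_pos: [0.5094, -0.0567, 0.1459]
eef_rot: [-0.026, 1.0, 0.0, -0.0]
wrist_force: [1.2, -0.5, -3.3]
grip_width: 0.208
grip_force: 108.1
```

```bash
cat >> h.py <<'E'
def tubes(name="side"):
    "white-tube blobs inside the tray: centre/angle in tray frame (top plane z=.018), from segmentation"
    s=arm.snapshot(name); hsv=cv2.cvtColor(s["frame"],cv2.COLOR_RGB2HSV)
    poly=np.array([w2px(s,[*tr(x,y),.01]) for x,y in[(-.001,-.144),(.2,-.144),(.2,.144),(-.001,.144)]]).astype(np.int32)
    m=np.zeros(hsv.shape[:2],np.uint8); cv2.fillConvexPoly(m,poly,255)
    w=((hsv[...,1]<70)&(hsv[...,2]>110))|((hsv[...,1]>130)&((hsv[...,0]<14))&(hsv[...,2]>110))
    w=(w*255).astype(np.uint8)&m
    H=[]
    n,l,st,_=cv2.connectedComponentsWithStats(w)
    for i in range(1,n):
        if st[i,4]<40: continue
        v,u=np.nonzero(l==i)
        P=np.array([intr(px2w(s,(a,b),.014)) for a,b in zip(u,v)])
        (cx,cy),(a,b),g=cv2.minAreaRect((P*1000).astype(np.float32)); print(name,"blob",st[i,4],"c",round(cx),round(cy),"size",round(a),round(b),"ang",round(g),"x",P[:,0].min().round(3),P[:,0].max().round(3),"y",P[:,1].min().round(3),P[:,1].max().round(3))
def rk():
    p,th,o=tool(); r=th-np.pi; r=(r+np.pi)%(2*np.pi)-np.pi
    c=intr(p+.0549*np.array([np.cos(r),np.sin(r),0])); print("rake centre tray",c.round(4),"relyaw",round(r-TY,4),"bottom",round(p[2]-.138,4),"tcp",intr(p).round(4),"F",o["wrist_force"].round(1),"t",round(o["t"],2))
E
python3 -c "
from h import *
rk(); tubes('side'); tubes('top')"
```

```text
rake centre tray [ 0.119  -0.0655] relyaw -0.0023 bottom 0.0079 tcp [ 0.0641 -0.0653] F [ 1.2 -0.5 -3.3] t 8.88
side blob 149 c 92 -77 size 124 19 ang 90 x 0.083 0.102 y -0.139 -0.015
side blob 89 c 60 -71 size 117 15 ang 82 x 0.045 0.074 y -0.128 -0.013
side blob 248 c 124 71 size 119 22 ang 66 x 0.098 0.148 y 0.015 0.129
side blob 171 c 55 45 size 17 87 ang 5 x 0.043 0.067 y 0.001 0.089
side blob 41 c 49 108 size 14 29 ang 9 x 0.042 0.056 y 0.093 0.123
top blob 5391 c 100 -11 size 203 267 ang 0 x -0.001 0.202 y -0.144 0.123
top blob 102 c 48 91 size 17 54 ang 9 x 0.04 0.058 y 0.065 0.117
```

>>> jog_arm(plan=[[0.003,0,0,0,0.15],[0.004,0,0,0,0.15],[0.004,0,0,0,0.15],[0.004,0,0,0,0.15],[0.004,0,0,0,0.15],[0.004,0,0,0,0.15],[0.004,0,0,0,0.15],[0.004,0,0,0,0.15],[0.004,0,0,0,0.15],[0.004,0,0,0,0.15],[0.004,0,0,0,0.15],[0.004,0,0,0,0.15],[0.003,0,0,0,0.15],[0.003,0,0,0,0.15],[0.003,0,0,0,0.15],[0,0,0,0,0.15]])

```text
t: 10.32
ee_pos: [0.4537, -0.0598, 0.1458]
eef_rot: [-0.028, 1.0, 0.0, -0.0]
wrist_force: [1.1, 0.0, -3.7]
grip_width: 0.217
grip_force: 108.0
```

```bash
python3 -c "
from h import *
rk(); tubes('side')"
```

```text
rake centre tray [ 0.0632 -0.0653] relyaw 0.0001 bottom 0.0078 tcp [ 0.0083 -0.0653] F [ 1.1  0.  -3.7] t 10.32
side blob 136 c 29 -109 size 33 62 ang 0 x 0.012 0.046 y -0.14 -0.078
side blob 93 c 29 -42 size 27 57 ang 8 x 0.013 0.045 y -0.069 -0.014
side blob 248 c 125 71 size 119 22 ang 68 x 0.098 0.148 y 0.015 0.129
side blob 170 c 55 45 size 17 87 ang 6 x 0.043 0.067 y 0.002 0.089
side blob 43 c 49 108 size 14 29 ang 9 x 0.042 0.056 y 0.093 0.123
```

>>> jog_arm(plan=[[0.0025,0,0,0,0.15],[0.0025,0,0,0,0.15],[0.002,0,0,0,0.15],[0.001,0,0,0,0.15],[0,0,0,0,0.15]])

```text
t: 10.78
ee_pos: [0.446, -0.0602, 0.1458]
eef_rot: [-0.028, 1.0, 0.0, -0.0]
wrist_force: [-0.5, 0.2, -3.8]
grip_width: 0.216
grip_force: 108.0
```

```bash
python3 -c "
from h import *
rk(); tubes('side')"
```

```text
rake centre tray [ 0.0555 -0.0653] relyaw 0.0002 bottom 0.0078 tcp [ 0.0006 -0.0653] F [-0.5  0.2 -3.8] t 10.78
side blob 135 c 20 -110 size 34 57 ang 5 x 0.004 0.038 y -0.138 -0.08
side blob 110 c 21 -43 size 27 57 ang 7 x 0.005 0.037 y -0.071 -0.014
side blob 246 c 124 70 size 117 22 ang 68 x 0.098 0.148 y 0.015 0.126
side blob 171 c 55 45 size 17 87 ang 5 x 0.043 0.067 y 0.001 0.089
side blob 42 c 49 108 size 14 29 ang 9 x 0.042 0.056 y 0.093 0.123
```

>>> jog_arm(plan=[[0.001,0,0,0,0.15],[0.001,0,0,0,0.15],[0,0,0,0,0.15]])

```text
t: 11.08
ee_pos: [0.4441, -0.0603, 0.1458]
eef_rot: [-0.028, 1.0, -0.0, -0.0]
wrist_force: [0.5, -0.0, -2.7]
grip_width: 0.21
grip_force: 108.0
```

>>> jog_arm(plan=[[0.001,0,0,0,0.15],[0.0005,0,0,0,0.15],[0,0,0,0,0.15]])

```text
t: 11.33
ee_pos: [0.4431, -0.0604, 0.1459]
eef_rot: [-0.028, 1.0, 0.0, 0.0]
wrist_force: [2.6, -0.2, -2.6]
grip_width: 0.216
grip_force: 108.0
```

>>> jog_arm(plan=[[0.001,0,0,0,0.15],[0,0,0,0,0.15],[0,0,0,0,0.15]])

```text
t: 11.58
ee_pos: [0.4423, -0.0605, 0.146]
eef_rot: [-0.028, 1.0, 0.0, 0.001]
wrist_force: [4.5, 0.7, -4.4]
grip_width: 0.216
grip_force: 108.0
```

>>> jog_arm(plan=[[0.001,0,0,0,0.15],[0,0,0,0,0.15],[0,0,0,0,0.15]])

```text
t: 11.83
ee_pos: [0.4415, -0.0606, 0.146]
eef_rot: [-0.028, 1.0, -0.0, 0.001]
wrist_force: [5.0, 0.6, -3.8]
grip_width: 0.215
grip_force: 108.0
```

```bash
python3 -c "
from h import *
rk(); tubes('side')"
```

```text
rake centre tray [ 0.051  -0.0654] relyaw 0.0004 bottom 0.008 tcp [-0.0039 -0.0655] F [ 5.   0.6 -3.8] t 11.83
side blob 136 c 19 -108 size 32 61 ang 5 x 0.003 0.035 y -0.138 -0.077
side blob 107 c 18 -42 size 27 61 ang 7 x 0.003 0.034 y -0.072 -0.013
side blob 245 c 124 70 size 118 22 ang 68 x 0.098 0.148 y 0.015 0.126
side blob 172 c 56 45 size 17 87 ang 6 x 0.043 0.067 y 0.001 0.089
side blob 43 c 49 108 size 14 29 ang 9 x 0.042 0.056 y 0.093 0.123
```

>>> jog_arm(plan=[[0,0,0,0.008,0.15],[0,0,0,-0.008,0.15],[0,0,0,-0.008,0.15],[0,0,0,0.008,0.15],[-0.003,0,0,0,0.15],[-0.005,0,0,0,0.15],[0,0,-0.004,0,0.15],[0,0,-0.012,0,0.15],[0,0,-0.012,0,0.15],[0,0,0,0,0.15]])

```text
t: 12.72
ee_pos: [0.4492, -0.0603, 0.1755]
eef_rot: [-0.028, 1.0, -0.0, 0.001]
wrist_force: [-0.5, 0.1, -2.9]
grip_width: 0.213
grip_force: 108.1
```

```bash
python3 -c "
from h import *
rk(); tubes('side'); go(*tr(.012,.0568),.174,-.305)"
```

```text
rake centre tray [ 0.0587 -0.0656] relyaw 0.0002 bottom 0.0375 tcp [ 0.0038 -0.0657] F [-0.5  0.1 -2.9] t 12.72
side blob 128 c 20 -107 size 62 33 ang 86 x 0.002 0.036 y -0.138 -0.076
side blob 109 c 19 -40 size 30 56 ang 6 x 0.003 0.035 y -0.067 -0.013
side blob 248 c 125 71 size 119 22 ang 68 x 0.098 0.148 y 0.015 0.129
side blob 171 c 56 45 size 17 87 ang 6 x 0.043 0.067 y 0.001 0.089
side blob 42 c 49 108 size 14 29 ang 9 x 0.042 0.056 y 0.093 0.123
shift [-0.0084, 0.1223, 0.0004] turn 0.3603 rakeyaw now 0.0553 t 12.7667 q [-2.760e-02  9.996e-01 -3.000e-04  4.000e-04] F [ 1.6 -0.1 -3.9]
  turn first, then shift [0.0352, 0.1175, 0.0004]
```

>>> jog_arm(plan=[[-0.001,0.008,0,0,0.15],[-0.001,0.015,0,0,0.15],[-0.001,0.015,0,0,0.15],[-0.001,0.015,0,0,0.15],[-0.001,0.015,0,0,0.15],[-0.001,0.015,0,0,0.15],[-0.001,0.015,0,0,0.15],[-0.001,0.015,0,0,0.15],[-0.0004,0.009,0,0,0.15],[0,0,0,0.08,0.15],[0,0,0,0.1,0.15],[0,0,0,0.1,0.15],[0,0,0,0.08,0.15],[-0.01,0.003,0,0,0.15],[-0.013,0.005,0,0,0.15],[-0.013,0.005,0,0,0.15],[-0.013,0.005,0,0,0.15],[-0.011,0.005,0,0,0.15],[-0.008,0.003,0,0,0.15],[0,0,0,0,0.15]])

```text
t: 14.43
ee_pos: [0.5248, 0.0666, 0.173]
eef_rot: [0.151, 0.989, -0.0, -0.0]
wrist_force: [-1.6, -0.7, -3.1]
grip_width: 0.215
grip_force: 108.1
```

```bash
python3 -c "
from h import *
rk(); tubes('side'); go(*tr(.0914,.0568),.146,-.305)"
```

```text
rake centre tray [0.1377 0.0377] relyaw -0.358 bottom 0.035 tcp [0.0862 0.057 ] F [-1.6 -0.7 -3.1] t 14.43
side blob 309 c 19 -76 size 34 125 ang 0 x 0.002 0.035 y -0.138 -0.014
side blob 238 c 124 69 size 120 21 ang 68 x 0.099 0.148 y 0.012 0.128
side blob 72 c 55 47 size 11 82 ang 7 x 0.047 0.065 y 0.006 0.088
side blob 50 c 49 108 size 14 29 ang 10 x 0.041 0.057 y 0.093 0.123
shift [-0.006, 0.002, 0.027] turn 0.0017 rakeyaw now -0.3033 t 14.4833 q [ 1.511e-01  9.885e-01 -1.000e-04 -5.000e-04] F [ 0.3  0.  -2.9]
  turn first, then shift [-0.006, 0.0021, 0.027]
```

>>> jog_arm(plan=[[-0.004,0.001,0,0,0.15],[-0.0035,0.001,0,0,0.15],[0,0,0,0,0.15],[0,0,0.007,0,0.15],[0,0,0.007,0,0.15],[0,0,0.007,0,0.15],[0,0,0.005,0,0.15],[0,0,0.0015,0,0.15],[0,0,0,0,0.15]])

```text
t: 15.23
ee_pos: [0.5304, 0.0662, 0.1456]
eef_rot: [0.152, 0.988, -0.0, -0.001]
wrist_force: [-0.2, 0.5, -2.8]
grip_width: 0.216
grip_force: 108.2
```

```bash
python3 -c "
from h import *
rk(); tubes('side')"
```

```text
rake centre tray [0.1433 0.0369] relyaw -0.3599 bottom 0.0076 tcp [0.0919 0.0563] F [-0.2  0.5 -2.8] t 15.23
side blob 307 c 19 -75 size 125 34 ang 90 x 0.002 0.035 y -0.138 -0.013
side blob 68 c 53 47 size 11 82 ang 5 x 0.047 0.063 y 0.006 0.088
side blob 234 c 126 71 size 115 21 ang 69 x 0.099 0.148 y 0.019 0.126
side blob 53 c 49 108 size 14 29 ang 10 x 0.041 0.057 y 0.093 0.123
```

>>> jog_arm(plan=[[0.003,-0.001,0,-0.01,0.15],[0.003,-0.001,0,-0.02,0.15],[0.003,-0.0013,0,-0.025,0.15],[0.003,-0.0013,0,-0.025,0.15],[0.003,-0.0013,0,-0.025,0.15],[0.003,-0.0013,0,-0.03,0.15],[0.003,-0.0013,0,-0.03,0.15],[0.003,-0.0013,0,-0.03,0.15],[0.003,-0.0013,0,-0.03,0.15],[0.003,-0.0013,0,-0.03,0.15],[0.0025,-0.0013,0,-0.03,0.15],[0.0025,-0.0013,0,-0.03,0.15],[0.0025,-0.0013,0,-0.025,0.15],[0.0025,-0.001,0,-0.02,0.15],[0,0,0,0,0.15]])

```text
t: 16.53
ee_pos: [0.4885, 0.0553, 0.1466]
eef_rot: [-0.028, 1.0, -0.0, 0.0]
wrist_force: [0.0, -0.7, -3.4]
grip_width: 0.215
grip_force: 108.2
```

```bash
python3 -c "
from h import *
rk(); tubes('side')"
```

```text
rake centre tray [0.1043 0.0477] relyaw 0.0018 bottom 0.0086 tcp [0.0494 0.0476] F [ 0.  -0.7 -3.4] t 16.53
side blob 310 c 19 -77 size 123 33 ang 90 x 0.002 0.035 y -0.138 -0.015
side blob 124 c 55 64 size 15 117 ang 7 x 0.041 0.065 y 0.006 0.123
side blob 41 c 78 25 size 16 23 ang 10 x 0.069 0.087 y 0.013 0.037
side blob 157 c 78 88 size 18 88 ang 5 x 0.068 0.087 y 0.044 0.132
```

>>> jog_arm(plan=[[-0.004,0,0,0,0.15],[0,0.009,0,0,0.15],[0,0.009,0,0,0.15],[0.004,0,0,0,0.15],[0.004,0,0,0,0.15],[0.004,0,0,0,0.15],[0.004,0,0,0,0.15],[0.004,0,0,0,0.15],[0.004,0,0,0,0.15],[0.004,0,0,0,0.15],[0.004,0,0,0,0.15],[0.004,0,0,0,0.15],[0.003,0,0,0,0.15],[0.003,0,0,0,0.15],[0.003,0,0,0,0.15],[0.003,0,0,0,0.15],[0.002,0,0,0,0.15],[0.001,0,0,0,0.15],[0,0,0,0,0.15]])

```text
t: 18.17
ee_pos: [0.4409, 0.0707, 0.1463]
eef_rot: [-0.028, 1.0, -0.0, -0.0]
wrist_force: [-0.2, -0.4, -2.5]
grip_width: 0.215
grip_force: 108.3
```

```bash
python3 -c "
from h import *
rk(); tubes('side')"
```

```text
rake centre tray [0.0576 0.0657] relyaw 0.0002 bottom 0.0083 tcp [0.0027 0.0657] F [-0.2 -0.4 -2.5] t 18.17
side blob 134 c 16 -50 size 73 28 ang 85 x 0.002 0.032 y -0.086 -0.013
side blob 129 c 24 29 size 53 32 ang 85 x 0.007 0.04 y 0.003 0.055
side blob 188 c 25 95 size 30 72 ang 7 x 0.007 0.04 y 0.059 0.131
```

>>> jog_arm(plan=[[0.002,0,0,0,0.15],[0.0015,0,0,0,0.15],[0.001,0,0,0,0.15],[0,0,0,0,0.15]])

```text
t: 18.55
ee_pos: [0.4364, 0.0705, 0.1463]
eef_rot: [-0.028, 1.0, -0.0, -0.0]
wrist_force: [-0.2, -0.2, -2.2]
grip_width: 0.216
grip_force: 108.3
```

>>> jog_arm(plan=[[0.001,0,0,0,0.15],[0.001,0,0,0,0.15],[0,0,0,0,0.15],[0,0,0,0,0.15]])

```text
t: 18.88
ee_pos: [0.4349, 0.0704, 0.1464]
eef_rot: [-0.028, 1.0, 0.0, 0.0]
wrist_force: [2.3, 1.5, -3.0]
grip_width: 0.217
grip_force: 108.2
```

```bash
python3 -c "
from h import *
rk(); tubes('side')"
```

```text
rake centre tray [0.0516 0.0657] relyaw 0.0003 bottom 0.0084 tcp [-0.0033  0.0657] F [ 2.3  1.5 -3. ] t 18.88
side blob 92 c 13 -47 size 69 22 ang 84 x 0.002 0.027 y -0.081 -0.014
side blob 122 c 23 26 size 54 29 ang 66 x 0.002 0.034 y 0.003 0.052
side blob 193 c 19 97 size 30 66 ang 4 x 0.003 0.034 y 0.064 0.13
```

>>> jog_arm(plan=[[0.001,0,0,0,0.15],[0.0005,0,0,0,0.15],[0,0,0,-0.008,0.15],[0,0,0,0,0.15],[0,0,0,0.014,0.15],[0,0,0,0,0.15],[0,0,0,-0.008,0.15],[0,0,0,0,0.15]])

```text
t: 19.6
ee_pos: [0.4336, 0.0703, 0.1464]
eef_rot: [-0.029, 1.0, -0.0, 0.0]
wrist_force: [5.4, 1.2, -3.6]
grip_width: 0.214
grip_force: 108.3
```

>>> jog_arm(plan=[[-0.003,0,0,0,0.15],[-0.005,0,0,0,0.15],[0,0,-0.005,0,0.15],[0,0,-0.012,0,0.15],[0,0,-0.013,0,0.15],[0,0,-0.01,0,0.15],[0,0,0,0,0.15]])

```text
t: 20.18
ee_pos: [0.4415, 0.0707, 0.188]
eef_rot: [-0.028, 1.0, -0.0, 0.001]
wrist_force: [-0.2, -1.0, -3.2]
grip_width: 0.216
grip_force: 108.4
```

```bash
python3 -c "
from h import *
rk(); tubes('side'); go(.4787-.0549*np.cos(.17),-.3229+.0549*np.sin(.17),.186,-.17)"
```

```text
rake centre tray [0.0583 0.0657] relyaw 0.002 bottom 0.05 tcp [0.0034 0.0656] F [-0.2 -1.  -3.2] t 20.18
side blob 294 c 19 -76 size 34 121 ang 1 x 0.002 0.036 y -0.137 -0.015
side blob 139 c 19 36 size 68 33 ang 86 x 0.002 0.035 y 0.003 0.071
side blob 188 c 20 97 size 30 65 ang 7 x 0.003 0.035 y 0.065 0.131
shift [0.0386, -0.3828, 0.0009] turn 0.2271 rakeyaw now 0.0571 t 20.2333 q [-2.850e-02  9.996e-01 -1.000e-04  3.000e-04] F [-1.1 -0.1 -3.3]
  turn first, then shift [-0.0486, -0.3816, 0.0009]
```

>>> jog_arm(plan=[[0.001,-0.01,0,0,0.15],[0.002,-0.019,0,0,0.15],[0.002,-0.02,0,0,0.15],[0.002,-0.02,0,0,0.15],[0.002,-0.02,0,0,0.15],[0.002,-0.02,0,0,0.15],[0.002,-0.02,0,0,0.15],[0.002,-0.02,0,0,0.15],[0.002,-0.02,0,0,0.15],[0.002,-0.02,0,0,0.15],[0.002,-0.02,0,0,0.15],[0.002,-0.02,0,0,0.15],[0.002,-0.02,0,0,0.15],[0.002,-0.02,0,0,0.15],[0.002,-0.02,0,0,0.15],[0.002,-0.02,0,0,0.15],[0.002,-0.02,0,0,0.15],[0.002,-0.02,0,0,0.15],[0.002,-0.02,0,0,0.15],[0.002,-0.015,0,0,0.15]])

```text
t: 21.9
ee_pos: [0.4232, -0.3165, 0.1852]
eef_rot: [-0.028, 1.0, 0.0, -0.001]
wrist_force: [0.0, -0.1, -2.8]
grip_width: 0.216
grip_force: 108.3
```

>>> jog_arm(plan=[[0,0,0,0.06,0.15],[0,0,0,0.08,0.15],[0,0,0,0.087,0.15],[0,0,0,0,0.15],[0,0,0,0,0.15]])

```text
t: 22.32
ee_pos: [0.4237, -0.3148, 0.1857]
eef_rot: [0.084, 0.997, 0.0, -0.0]
wrist_force: [-0.0, -0.1, -3.8]
grip_width: 0.213
grip_force: 108.4
```

```bash
python3 -c "
from h import *
go(.4787-.0549*np.cos(.17),-.3229+.0549*np.sin(.17),.143,-.17)
tubes('side'); tubes('top')
a=arm.snapshot('top')['frame'][225:265,185:325,::-1]; b=arm.snapshot('side')['frame'][195:300,230:330,::-1]
A=cv2.resize(a,(770,220),interpolation=cv2.INTER_CUBIC); B=cv2.resize(b,(352,370),interpolation=cv2.INTER_CUBIC)
C=np.zeros((592,770,3),np.uint8); C[:220]=A; C[222:592,:352]=B
d=arm.snapshot('side')['frame'][60:215,280:370,::-1]; C[222:592,380:595]=cv2.resize(d,(215,370),interpolation=cv2.INTER_CUBIC)
cv2.imwrite('pics/c8.png',C)"
```

```text
shift [-0.0006, 0.0013, 0.0427] turn 0.0027 rakeyaw now -0.1673 t 22.3167 q [ 8.360e-02  9.965e-01  4.000e-04 -5.000e-04] F [-0.  -0.1 -3.8]
  turn first, then shift [-0.0006, 0.0013, 0.0427]
side blob 310 c 19 -76 size 125 34 ang 90 x 0.002 0.035 y -0.138 -0.013
side blob 436 c 18 67 size 33 128 ang 0 x 0.001 0.034 y 0.003 0.131
top blob 497 c 16 -75 size 33 108 ang 0 x -0.001 0.033 y -0.129 -0.021
top blob 501 c 15 69 size 33 119 ang 0 x -0.001 0.032 y 0.009 0.128
```

View pics/c8.png

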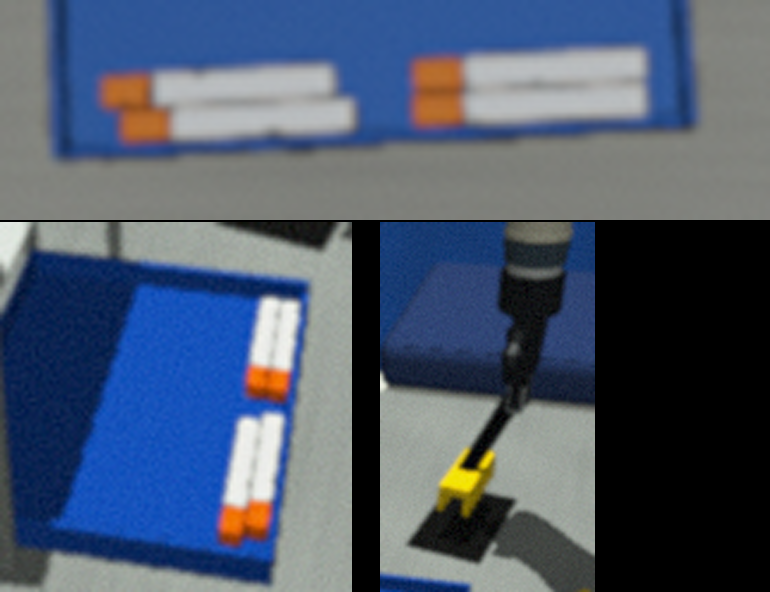

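The composite shows two straight rows against the lip: the left pair at top-crop (225,105) and the right pair at (530,87). Both are parallel and touching, with the rake over its mat. Now setting the rake down.

>>> jog_arm(plan=[[-0.0005,0.001,0.008,0,0.15],[0,0,0.01,0,0.15],[0,0,0.01,0,0.15],[0,0,0.008,0,0.15],[0,0,0.004,0,0.15],[0,0,0,0,0.15],[0,0,0,0,0.15]])

```text
t: 23.15
ee_pos: [0.4248, -0.3139, 0.146]
eef_rot: [0.085, 0.996, 0.0, -0.0]
wrist_force: [0.8, 0.3, -2.7]
grip_width: 0.217
grip_force: 108.3
```

>>> jog_arm(plan=[[0,0,0.0015,0,0.15],[0,0,0.001,0,0.15],[0,0,0,0,0.15],[0,0,0,0,0.15]])

```text
t: 23.48
ee_pos: [0.4249, -0.314, 0.144]
eef_rot: [0.085, 0.996, -0.0, 0.0]
wrist_force: [0.7, -0.7, -3.2]
grip_width: 0.215
grip_force: 108.3
```

>>> jog_arm(plan=[[0,0,0.001,0,0.15],[0,0,0.0005,0,0.15],[0,0,0,0,0.15],[0,0,0,0,0.15]])

```text
t: 23.82
ee_pos: [0.4248, -0.3139, 0.1423]
eef_rot: [0.085, 0.996, 0.0, -0.0]
wrist_force: [0.3, 0.4, -2.9]
grip_width: 0.212
grip_force: 108.3
```

>>> jog_arm(plan=[[0,0,0.001,0,0.15],[0,0,0.0005,0,0.15],[0,0,0,0,0.15],[0,0,0,0,0.15]])

```text
t: 24.15
ee_pos: [0.4248, -0.3139, 0.1412]
eef_rot: [0.085, 0.996, -0.0, 0.0]
wrist_force: [-2.9, 1.2, 4.4]
grip_width: 0.214
grip_force: 109.6
```

>>> jog_arm(plan=[[0,0,0.0005,0,0.15],[0,0,0.0005,0,0.15],[0,0,0,0,0.15],[0,0,0,0,0.15]])

```text
t: 24.48
ee_pos: [0.4247, -0.3139, 0.1411]
eef_rot: [0.085, 0.996, -0.0, 0.0]
wrist_force: [-6.9, 4.5, 13.0]
grip_width: 0.215
grip_force: 111.0
```

>>> jog_arm(plan=[[0,0,-0.0008,0,0.15],[0,0,0,0,0.3],[0,0,0,0,0.5],[0,0,0,0,0.7],[0,0,0,0,0.8],[0,0,0,0,0.8],[0,0,-0.004,0,0.8],[0,0,-0.01,0,0.8],[0,0,-0.02,0,0.8],[0,0,-0.025,0,0.8],[0,0,-0.025,0,0.8],[0,0,-0.025,0,0.8],[0,0,0,0,0.8]])

```text
t: 25.57
ee_pos: [0.4259, -0.315, 0.2552]
eef_rot: [0.085, 0.996, -0.003, 0.003]
wrist_force: [-0.1, 0.6, -0.5]
grip_width: 0.8
grip_force: 0.0
```

>>> jog_arm(plan=[[0.015,0,-0.01,0,0.8],[0.025,0,0,0,0.8],[0.025,0,0,0,0.8],[0.02,0,0,0,0.8],[0,0,0,0,0.8],[0,0,0,0,0.8]])

```text
t: 26.07
ee_pos: [0.3406, -0.2996, 0.2605]
eef_rot: [0.085, 0.996, -0.001, 0.001]
wrist_force: [0.0, -0.1, 0.8]
grip_width: 0.798
grip_force: 0.0
```

```bash
python3 -c "
from h import *
tubes('side')
for n in('side','top'):
    s=arm.snapshot(n); hsv=cv2.cvtColor(s['frame'],cv2.COLOR_RGB2HSV)
    w=((hsv[...,1]>140)&(abs(hsv[...,0].astype(int)-28)<7)&(hsv[...,2]>90)).astype(np.uint8)
    k,l,st,ce=cv2.connectedComponentsWithStats(w)
    for i in range(1,k):
        if st[i,4]>60: print(n,st[i].tolist(),px2w(s,ce[i],.043).round(3), [px2w(s,q,.043)[:2].round(3).tolist() for q in cv2.boxPoints(cv2.minAreaRect(np.argwhere(l==i)[:,::-1].astype(np.float32)))])
    print(n,'predicted head', [w2px(s,[.4787+a*np.cos(.17)+b*np.sin(.17),-.3229-a*np.sin(.17)+b*np.cos(.17),z]).round().tolist() for a,b,z in[(-.022,.06,.043),(.022,.06,.043),(.022,-.06,.043),(-.022,-.06,.043),(-.06,0,.17)]])
"
```

```text
side blob 313 c 19 -76 size 34 125 ang 0 x 0.002 0.035 y -0.138 -0.014
side blob 433 c 18 67 size 33 127 ang 0 x 0.001 0.034 y 0.003 0.13
side [377, 91, 67, 49, 2646] [ 0.142 -0.973  0.043] [[0.286, -0.71], [0.265, -1.354], [-0.05, -1.321], [0.05, -0.709]]
side [303, 166, 24, 29, 344] [ 0.481 -0.29   0.043] [[0.521, -0.228], [0.498, -0.416], [0.441, -0.366], [0.469, -0.191]]
side [338, 214, 31, 18, 202] [ 0.345 -0.097  0.043] [[0.386, -0.071], [0.31, -0.151], [0.303, -0.125], [0.377, -0.048]]
side predicted head [[317.0, 185.0], [304.0, 182.0], [315.0, 166.0], [328.0, 168.0], [338.0, 144.0]]
top [358, 221, 50, 26, 744] [ 0.482 -0.321  0.043] [[0.466, -0.257], [0.513, -0.267], [0.492, -0.39], [0.446, -0.379]]
top [294, 273, 33, 33, 225] [ 0.341 -0.137  0.043] [[0.371, -0.096], [0.38, -0.105], [0.31, -0.179], [0.301, -0.17]]
top predicted head [[358.0, 238.0], [360.0, 221.0], [407.0, 229.0], [405.0, 247.0], [395.0, 255.0]]
```

```bash
python3 -c "
from station import arm
print(arm.close_job())"
```

```text
the job is handed in; nothing more can be done
None
```

I combed the four tubes into two rows against the tray's front lip, stood the rake back on its mat, and handed the job in at about 26 s. The cameras showed both rows straight and the rake upright near the mat's centre; no verdict came back.

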